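# Snap a freshly moulded cover onto a power module

## Task

Take hold of the plastic cover and lift it out of the open aluminium mould, then set it, skirt down, in the open top of the black module housing. Press it down until the spring catches snap and its flange lies flat on the rim all round, then keep pressing firmly, with about 10 N (never anywhere near 60 N), and finish while still holding it pressed down like that, without letting go or lifting off. Leave the screwdriver, the spool and the meter where they are.

Things in the scene. Friction and masses are not known exactly. Their poses are not given: they have to be found in the camera images.
- cover: Grey plastic cover, 70 g, loose, upright in the mould. Origin: centre of its underside; x along its long side. Skirt 78 (x) x 48 (y), z = 0 to 22 mm, with a rounded bead along the foot of both long sides; flange 90 x 60, z = 22 to 27; raised block on top to hold it by, 52 (x) x 36 (y), z = 27 to 53; beside the block's long sides 12 mm of flange is free. Same when turned half a turn.
- mould: Open mould, a fixed aluminium block 140 (x) x 104 (y) x 42 mm high, guide pins 8 mm tall at its top's corners. Origin: centre of its underside. Straight-walled cavity 94 (x) x 64 (y), 24 mm deep (floor at z = 18). The cover stands in it on its skirt with 2 mm of play a side, its raised block above the mould's top (z = 45 to 71): lift straight up.
- housing: Module housing, fixed black plastic box 116 (x) x 86 (y) x 45 mm high, low terminal strips beyond both short sides. Origin: centre of its underside. Open top 81 (x) x 51 (y), chamfered 3 mm, takes the cover's skirt with 1.5 mm of play a side, long side along x, either way round. A sprung steel catch under each long edge, 9 to 15 mm down, juts 3 mm into the opening.
- rim: The flat rim of the housing round the open top (fixed to it), 8 mm thick, on which the flange comes to lie. Origin: centre of the opening, 8 mm below the rim's upper side.
- seat (a point): Centre of the opening, level with the rim's top (z = 45 mm over the bench). The skirt enters freely by 11 mm (cover origin 11 mm below this point), then its beads meet the catches: push with 10 to 20 N. About 5 mm further they pass, the resistance suddenly drops to almost nothing and the flange comes down on the rim: home, cover origin 22 mm below this point.
- screwdriver: A screwdriver 170 mm long, lying on the bench: bystander. Origin near its middle.
- spool: A spool of solder 54 mm across and 40 mm high, standing: bystander. Origin: centre of its underside.
- meter: A handheld meter, 150 x 75 x 34 mm, lying on its back: bystander. Origin: centre of its underside.
Things that resemble listed ones, but are neither listed nor needed, are in the scene too. Leave any orange or yellow look-alike of the cover alone.

How it is judged:
By the outcome, as a careful person would: the job done as asked, in the order asked, and still so for the second after the job is handed in, while the arm keeps its last pose, push and grip.
It also fails if it takes over 59 s, if anything falls off the work surface, if the arm or the gripper's body presses on something with over 40 N, if the wrist force passes 120 N, or if a joint passes its speed limit or range.

## Robot

A 7-joint arm with a two-finger parallel gripper is mounted at the origin on the work surface. World frame = base frame: x ahead of the robot, y to its left, z up, the work surface at z = 0. Lengths are in m, angles in degrees, forces in N, time in s.
With the tool pointing down it reaches from about 0.425 to 0.875 m from the base axis. Payload 4.7 kg.
Tool frame: the origin (TCP) lies midway between the tips of the shut fingers; the grasp point (between the pads) lies 19 mm behind it; z points along the fingers, y is the line along which they close (so a half turn about z gives the same grasp; the last joint's range is limited). The gripper opens to 87 mm and grips with 3 to 60 N. Pads are 19 mm wide; open, the fingers measure 117 mm over their backs; the gripper's body (75 mm by 190 mm) begins 51 mm behind the grasp point.
Start: joints at [72.084, 18.392, -4.016, 83.108, 1.295, 78.541, -3.26], TCP at [0.209, -0.616, 0.223] pointing down, gripper open.
Joint ranges: [-163.93, 163.93], [-17.29, 119.83], [-79.2, 71.16], [3.27, 140.29], [-89.18, 269.18], [5.43, 117.66], [-154.24, 154.24]. Speed limits (degrees/s): [147.25, 147.25, 180, 180, 180, 180, 180].

## Interface

Orientations are given as [roll, pitch, yaw] about the fixed x, y, z axes, in that order (R = Rz(yaw) Ry(pitch) Rx(roll)).
In Python, from cell import env gives the robot as it stands. The module is installed in compiled form; this text tells all that it offers.
- The arm moves only by the tool step_arm, never from a script. Its argument "rows" is a list of rows, each an object with "angular": the turn, a rotation vector about the tool's x, y, z in units of pi rad (1.0 is pi rad), a list of three; "slide": the shift along the tool's x, y, z in units of 500 mm (1.0 is 500 mm), a list of three; "jaw": the opening, from 0 (shut) to 1 (fully open). A call has 1 to 10 rows; each row shifts and turns the commanded pose from where the row before left it, along the tool's axes as they then stand; what a row does not reach is not made up. A row lasts 1/8 s, in which the tool goes at most 62.5 mm and 10.7 degrees, less where a joint would pass 70% of its speed; a pose out of reach is approached as far as the arm can. A call with a number of a shift or a turn outside -1 to 1 is refused whole. A call with a gripper value outside its range is refused whole. The fingers move at their own pace and stop on an object; "newtons" is the grip in N (left out, the last holds). Time passes only in rows, so rows that do not move let the fingers close. It gives the time, the measured TCP pose, the force, the opening and the grip force at its end, in the units of the state.
- env.get_obs(): the state, without advancing time (a new reading comes with each control period).
- env.read_camera(name): name is "scene" or "top" or "wrist"; returns the picture (420x560x3 uint8, red, green, blue); there is no depth.
- env.camera_info(name): a dict with "fx", "fy", "cx", "cy" (pixels), "k1" (the pictures are not rectified: a ray, as slopes to the right and down, at radius r is drawn at 1 + k1 r^2 times it, then the intrinsics apply), "R" (3x3) and "t" (3): a world point X has camera coordinates R X + t. Camera axes: x right, y down, z forward; pixel columns grow to the right and rows downward; lengths in m; the calibration is good to about 2 mm. A picture is of the moment at which its call begins: read the wrist's pose just before it. camera_info takes no time and is no camera call; for the wrist camera it gives the pose at the moment of the call.
- env.sign_off(): hands the job in; it is judged then, once.
The state is a dict: "time_s": time; "qpos": joint angles; "joint_velocities": joint speeds; "effort": joint torques, N m; "tool_pos": TCP position; "tool_rot": TCP orientation; "force": force on the tool from outside, world axes, zero at the start; "wrist_torque": the same for the moment, N m; "grip_width": finger opening in m; "grasp_force": force on a finger pad.
Only numpy, scipy, OpenCV 4.12 (cv2) and the standard library are available. Lean on these libraries where they do the work, as an engineer would, in place of code of your own. Each camera call takes 0.05 s, during which the arm holds its last target. There are 200 camera calls.

## Working session

There is one attempt and no reset: what is moved stays moved. The work goes in short steps, Python scripts to look and compute and a tool call to move; the robot and the scene stay as the last step left them, time stands still between calls to the robot, and variables do not carry over. Pictures are saved under pics/ and viewed, at most 10 in all, crops included, and the job is handed in when it is done.

Besides the shell and the picture viewer there is one more tool, called after "Emit:" by a JSON object that holds its "fn" and its "kwargs", one argument or row to a line. step_arm: Moves the arm, as the interface text tells. Shifts and turns lie within -1 to 1; 1 stands for 500 mm of shift or pi rad of turn. Its arguments: {"type":"object","properties":{"rows":{"type":"array"},"newtons":{"type":"number"}},"required":["rows"]}

```bash
mkdir -p pics; python3 - <<'E'
from cell import env
import cv2
o=env.get_obs();print({k:o[k] for k in('time_s','tool_pos','tool_rot','force','grip_width')})
for n in('scene','top'):
    cv2.imwrite(f'pics/{n}0.png',env.read_camera(n)[:,:,::-1]);print(n,env.camera_info(n))
E
```

```text
{'time_s': 0.0, 'tool_pos': array([ 0.20844081, -0.61507452,  0.22143708]), 'tool_rot': array([-1.79887449e+02,  5.90576575e-03,  1.87274163e+01]), 'force': array([-0.45667765,  1.35278899,  0.07808416]), 'grip_width': 0.0871425166050894}
scene {'fx': 379.65885948317106, 'fy': 379.65885948317106, 'cx': 276.656073449286, 'cy': 214.01931949014488, 'k1': -0.07882966772134681, 'R': array([[-0.70787437,  0.70619632,  0.01416457],
       [ 0.54971817,  0.56339515, -0.61676238],
       [-0.44353557, -0.42880376, -0.78702194]]), 't': array([ 0.46473537, -0.24068485,  1.24495374])}
top {'fx': 492.46265679432264, 'fy': 492.46265679432264, 'cx': 287.8501864458034, 'cy': 208.70705298554955, 'k1': -0.09410904335588241, 'R': array([[-0.01191152, -0.99975748, -0.01852263],
       [-0.99338908,  0.01394673, -0.11394574],
       [ 0.11417644,  0.01704291, -0.99331429]]), 't': array([-0.05350549,  0.57927656,  1.27516375])}
```

View pics/top0.png

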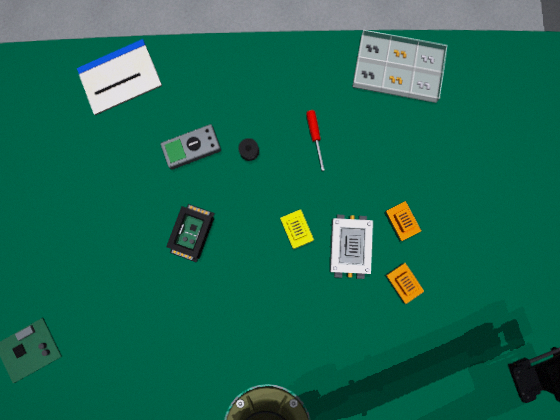

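View pics/scene0.png

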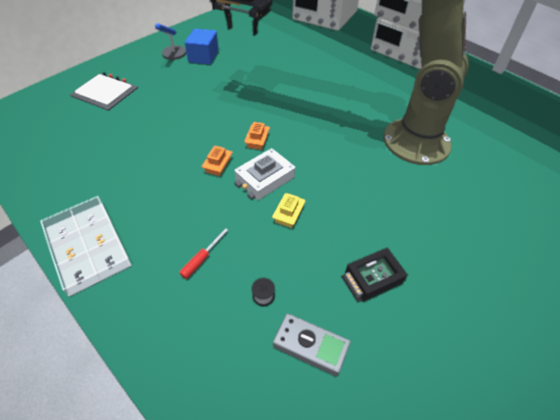

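The top view shows the mould with the grey cover at about (352,246) and the black housing at (190,233). The look-alikes are orange at (403,221) and (405,283), and yellow at (297,229). The scene view agrees. Next I'll take coarse positions from the top view.

```bash
cat > h.py <<'E'
from cell import env
import cv2, numpy as np
def rays(ci,px):
    K=np.array([[ci['fx'],0,ci['cx']],[0,ci['fy'],ci['cy']],[0,0,1.]])
    u=cv2.undistortPoints(np.array(px,float).reshape(-1,1,2),K,np.array([ci['k1'],0,0,0.]))[:,0]
    R=np.array(ci['R']);t=np.array(ci['t'])
    return -R.T@t,np.c_[u,np.ones(len(u))]@R
def onz(ci,px,z):
    c,d=rays(ci,px); return (c+d*((z-c[2])/d[:,2])[:,None])[:,:2]
def proj(ci,X):
    K=np.array([[ci['fx'],0,ci['cx']],[0,ci['fy'],ci['cy']],[0,0,1.]])
    R=np.array(ci['R']);return cv2.projectPoints(np.array(X,float).reshape(-1,1,3),cv2.Rodrigues(R)[0],np.array(ci['t']),K,np.array([ci['k1'],0,0,0.]))[0][:,0]
def rect(ci,cnt,z):
    p=onz(ci,cnt.reshape(-1,2),z)*1000
    (c,s,a)=cv2.minAreaRect(p.astype(np.float32))
    if s[0]<s[1]: a+=90; s=s[::-1]
    return np.round(c,1),np.round(s,1),round((a+90)%180-90,1)
def biggest(m):
    cs,_=cv2.findContours(m.astype(np.uint8),cv2.RETR_EXTERNAL,cv2.CHAIN_APPROX_NONE)
    return max(cs,key=cv2.contourArea)
E
python3 - <<'E'
from h import *
im=cv2.imread('pics/top0.png').astype(int);ci=env.camera_info('top')
mx=im.max(2);mn=im.min(2)
def roi(m,x0,y0,x1,y1):
    r=np.zeros_like(m);r[y0:y1,x0:x1]=m[y0:y1,x0:x1];return r
m=roi((mn>195),315,200,385,290); print('mould',rect(ci,biggest(m),.042))
b=roi((mx<60),160,195,225,270); print('housing',rect(ci,biggest(b),.045))
g=roi((mn>90)&(mx<195)&(mx-mn<40),330,222,373,270);print('cover',rect(ci,biggest(g),.045))
for n in('top','wrist'):
    c=env.camera_info(n);print(n,-np.array(c['R']).T@c['t'],np.array(c['R']).round(3).tolist(),c['fx'],c['k1'])
E
```

```text
mould (array([ 478.3, -226.4]), array([138.6, 102.4]), -3.8)
housing (array([519.4, 197. ]), array([137. ,  95.6]), -20.2)
cover (array([ 478.3, -224.8]), array([96.5, 67.7]), -1.6)
top [ 0.42921603 -0.08330404  1.33165341] [[-0.012, -1.0, -0.019], [-0.993, 0.014, -0.114], [0.114, 0.017, -0.993]] 492.46265679432264 -0.09410904335588241
wrist [ 0.28686454 -0.58858599  0.3831296 ] [[0.321, -0.947, -0.002], [-0.902, -0.307, 0.303], [-0.288, -0.096, -0.953]] 315.8587985215742 -0.0019088287451950428
```

Emit:
{"fn": "step_arm", "kwargs": {
  "rows": [
    {"angular":[0,0,0],"slide":[0.076,-0.0563,0],"jaw":1},
    {"angular":[0,0,0],"slide":[0.076,-0.0563,0],"jaw":1},
    {"angular":[0,0,0],"slide":[0.076,-0.0563,0],"jaw":1},
    {"angular":[0,0,0],"slide":[0.076,-0.0563,0],"jaw":1},
    {"angular":[0,0,0],"slide":[0.076,-0.0563,0],"jaw":1},
    {"angular":[0,0,0],"slide":[0.076,-0.0563,0],"jaw":1},
    {"angular":[0,0,0],"slide":[0.076,-0.0563,0],"jaw":1},
    {"angular":[0,0,0],"slide":[0.076,-0.0563,0],"jaw":1},
    {"angular":[0,0,0],"slide":[0.076,-0.0563,0],"jaw":1},
    {"angular":[0,0,0],"slide":[0.076,-0.0563,0],"jaw":1}
  ]
}}

```text
time_s: 1.35
tool_pos: [0.4786, -0.2256, 0.2222]
tool_rot: [-180.0, 0.0, 18.7]
force: [0.6, -0.5, -0.5]
grip_width: 0.0868
grasp_force: 0.0
```

Emit:
{"fn": "step_arm", "kwargs": {
  "rows": [
    {"angular":[0,0,0.04],"slide":[0,0,0],"jaw":1},
    {"angular":[0,0,0.04],"slide":[0,0,0],"jaw":1},
    {"angular":[0,0,0.04],"slide":[0,0,0],"jaw":1},
    {"angular":[0,0,0],"slide":[0,0,0],"jaw":1},
    {"angular":[0,0,0],"slide":[0,0,0],"jaw":1}
  ]
}}

```text
time_s: 1.98
tool_pos: [0.478, -0.227, 0.2223]
tool_rot: [-180.0, 0.0, -2.8]
force: [0.2, -0.5, 0.0]
grip_width: 0.0871
grasp_force: 0.0
```

```bash
python3 - <<'E'
from h import *
import pickle
o=env.get_obs();print(o['time_s'],o['tool_pos'],o['tool_rot'],o['force'])
ci=env.camera_info('wrist');im=env.read_camera('wrist')[:,:,::-1].copy()
cv2.imwrite('pics/w1.png',im);pickle.dump(ci,open('w1.pkl','wb'))
E
```

```text
1.975 [ 0.47800992 -0.22697867  0.22233697] [-1.79994534e+02  2.45966119e-02 -2.75802715e+00] [ 0.15386222 -0.53227453  0.00300565]
```

View pics/w1.png

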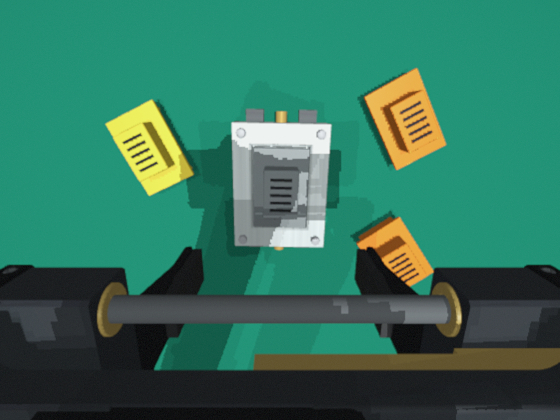

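The wrist view shows the mould at about (281,185), with its pins at (241,132), (321,134), (243,239) and (315,240). The cover's raised block is at about (281,190), and the look-alikes are clear of it.

```bash
python3 - <<'E'
from h import *
import pickle
ci=pickle.load(open('w1.pkl','rb'));im=cv2.imread('pics/w1.png')
p=onz(ci,[(241,132),(321,134),(243,239),(315,240)],.05)*1000
print(p.round(1),p.mean(0)); 
d=(p[0]+p[1]-p[2]-p[3]);print(np.degrees(np.arctan2(d[1],d[0])),np.linalg.norm(p[0]-p[1]),np.linalg.norm(p[0]-p[2]))
hsv=cv2.cvtColor(im,cv2.COLOR_BGR2HSV)
m=((hsv[:,:,1]<60)&(hsv[:,:,2]>90)).astype(np.uint8);m[250:]=0;m[:122]=0
m=cv2.morphologyEx(m,cv2.MORPH_OPEN,np.ones((5,5)));print('mould',rect(ci,biggest(m),.042))
cv2.imwrite('pics/w1c.png',cv2.resize(im[110:260,215:345],None,fx=4,fy=4,interpolation=cv2.INTER_NEAREST))
# predicted block top outline for cover at pins centre
E
```

```text
[[ 540.4 -191.1]
 [ 534.5 -273.2]
 [ 421.7 -183.3]
 [ 416.5 -265.5]] [ 478.29172034 -228.28831756]
-3.732294073119875 82.38538240032901 119.0052492341853
mould (array([ 477.6, -228.2]), array([142.4, 104.9]), -3.7)
```

View pics/w1c.png

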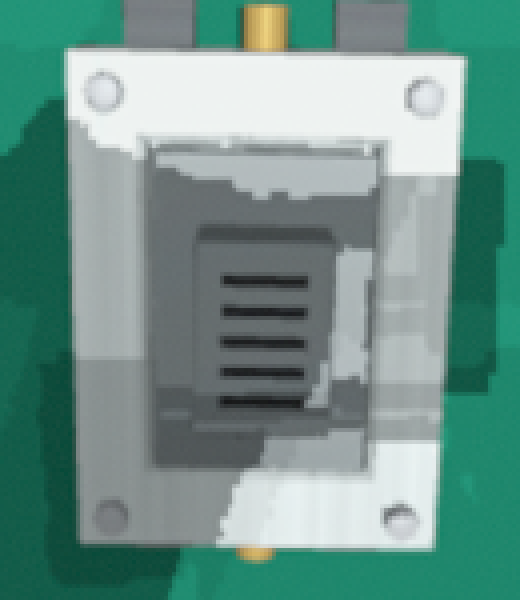

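The crop shows the block top's corners at roughly (197,240), (335,242), (330,428) and (193,425) in crop pixels. The cover sits upright in the cavity.

```bash
python3 - <<'E'
from h import *
import pickle
ci=pickle.load(open('w1.pkl','rb'))
for c,z in(([(197,240),(335,242),(330,428),(193,425)],.071),([(152,151),(378,153),(367,468),(155,466)],.045)):
    px=np.array(c)/4+[215,110]
    p=onz(ci,px,z)*1000;d=p[0]+p[1]-p[2]-p[3];print(p.round(1).tolist(),p.mean(0),np.degrees(np.arctan2(d[1],d[0])),np.linalg.norm(d)/2)
E
```

```text
[[503.8, -213.7], [501.6, -248.1], [452.6, -245.4], [455.1, -209.6]] [ 478.25306937 -229.20410361] -3.96591602825181 48.985668960117465
[[523.3, -201.8], [520.0, -261.6], [431.0, -256.8], [434.5, -196.2]] [ 477.17440493 -229.09336718] -3.3416662480139294 89.09615817535982
```

Emit:
{"fn": "step_arm", "kwargs": {
  "rows": [
    {"angular":[0,0,0.0047],"slide":[0,0.0036,0.06],"jaw":1},
    {"angular":[0,0,0],"slide":[0,0,0.06],"jaw":1},
    {"angular":[0,0,0],"slide":[0,0,0.06],"jaw":1},
    {"angular":[0,0,0],"slide":[0,0,0.06],"jaw":1},
    {"angular":[0,0,0],"slide":[0,0,0.06],"jaw":1},
    {"angular":[0,0,0],"slide":[0,0,0.024],"jaw":1},
    {"angular":[0,0,0],"slide":[0,0,0.024],"jaw":1},
    {"angular":[0,0,0],"slide":[0,0,0],"jaw":1},
    {"angular":[0,0,0],"slide":[0,0,0],"jaw":1}
  ]
}}

```text
time_s: 3.15
tool_pos: [0.4788, -0.2292, 0.0495]
tool_rot: [180.0, -0.1, -3.7]
force: [-0.6, 0.1, 0.1]
grip_width: 0.0871
grasp_force: 0.0
```

Emit:
{"fn": "step_arm", "kwargs": {
  "newtons": 40,
  "rows": [
    {"angular":[0,0,0],"slide":[0,0,0],"jaw":0.3},
    {"angular":[0,0,0],"slide":[0,0,0],"jaw":0.3},
    {"angular":[0,0,0],"slide":[0,0,0],"jaw":0.3},
    {"angular":[0,0,0],"slide":[0,0,0],"jaw":0.3},
    {"angular":[0,0,0],"slide":[0,0,0],"jaw":0.3},
    {"angular":[0,0,0],"slide":[0,0,0],"jaw":0.2},
    {"angular":[0,0,0],"slide":[0,0,0],"jaw":0.2},
    {"angular":[0,0,0],"slide":[0,0,0],"jaw":0.2}
  ]
}}

```text
time_s: 4.15
tool_pos: [0.478, -0.2288, 0.0485]
tool_rot: [180.0, 0.0, -3.7]
force: [-0.4, 0.5, -0.4]
grip_width: 0.0358
grasp_force: 40.0
```

Emit:
{"fn": "step_arm", "kwargs": {
  "rows": [
    {"angular":[0,0,0],"slide":[0,0,-0.02],"jaw":0.2},
    {"angular":[0,0,0],"slide":[0,0,-0.03],"jaw":0.2},
    {"angular":[0,0,0],"slide":[0,0,-0.05],"jaw":0.2},
    {"angular":[0,0,0],"slide":[0,0,-0.05],"jaw":0.2},
    {"angular":[0,0,0],"slide":[0,0,-0.05],"jaw":0.2},
    {"angular":[0,0,0],"slide":[0,0,-0.05],"jaw":0.2},
    {"angular":[0,0,0],"slide":[0,0,-0.05],"jaw":0.2},
    {"angular":[0,0,0],"slide":[0,0,0],"jaw":0.2}
  ]
}}

```text
time_s: 5.15
tool_pos: [0.4796, -0.2294, 0.2016]
tool_rot: [179.9, -0.3, -3.7]
force: [-0.5, 0.8, -1.6]
grip_width: 0.0356
grasp_force: 40.0
```

Emit:
{"fn": "step_arm", "kwargs": {
  "rows": [
    {"angular":[0,0,0],"slide":[-0.012,-0.0994,-0.0045],"jaw":0.2},
    {"angular":[0,0,0],"slide":[-0.012,-0.0994,-0.0045],"jaw":0.2},
    {"angular":[0,0,0],"slide":[-0.012,-0.0994,-0.0045],"jaw":0.2},
    {"angular":[0,0,0],"slide":[-0.012,-0.0994,-0.0045],"jaw":0.2},
    {"angular":[0,0,0],"slide":[-0.012,-0.0994,-0.0045],"jaw":0.2},
    {"angular":[0,0,0],"slide":[-0.012,-0.0994,-0.0045],"jaw":0.2},
    {"angular":[0,0,0],"slide":[-0.012,-0.0994,-0.0045],"jaw":0.2},
    {"angular":[0,0,0],"slide":[-0.012,-0.0994,-0.0045],"jaw":0.2},
    {"angular":[0,0,0],"slide":[-0.012,-0.0994,-0.0045],"jaw":0.2}
  ]
}}

```text
time_s: 6.28
tool_pos: [0.4525, 0.2222, 0.2182]
tool_rot: [179.9, 0.0, -3.7]
force: [0.8, -0.3, -0.3]
grip_width: 0.0357
grasp_force: 40.0
```

Emit:
{"fn": "step_arm", "kwargs": {
  "rows": [
    {"angular":[0,0,0.0306],"slide":[0,0,0],"jaw":0.2},
    {"angular":[0,0,0.0306],"slide":[0,0,0],"jaw":0.2},
    {"angular":[0,0,0.0306],"slide":[0,0,0],"jaw":0.2},
    {"angular":[0,0,0],"slide":[0,0,0],"jaw":0.2},
    {"angular":[0,0,0],"slide":[0,0,0],"jaw":0.2},
    {"angular":[0,0,0],"slide":[0,0,0],"jaw":0.2}
  ]
}}

```text
time_s: 7.02
tool_pos: [0.4531, 0.2209, 0.2186]
tool_rot: [180.0, 0.0, -20.2]
force: [0.3, -0.3, -0.8]
grip_width: 0.0358
grasp_force: 40.0
```

```bash
python3 - <<'E'
from h import *
import pickle
o=env.get_obs();print(o['time_s'],o['tool_pos'],o['tool_rot'],o['force'])
ci=env.camera_info('wrist');im=env.read_camera('wrist')[:,:,::-1].copy()
cv2.imwrite('pics/w2.png',im);pickle.dump(ci,open('w2.pkl','wb'))
E
```

```text
7.025 [0.45311427 0.2209145  0.21857928] [ 1.79983629e+02  8.73614039e-03 -2.02007073e+01] [ 0.33494322 -0.26643383 -0.77719644]
```

View pics/w2.png

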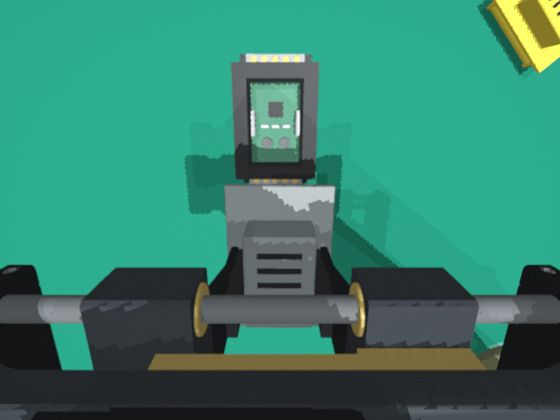

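The wrist view shows the housing unobstructed at about (275,120), with its opening roughly (249–301, 80–165). The held cover's front flange edge is at row 186, columns 226–335.

```bash
python3 - <<'E'
import cv2
im=cv2.imread('pics/w2.png')
c=im[45:195,215:345];c=cv2.convertScaleAbs(c,alpha=1.6,beta=10)
cv2.imwrite('pics/w2c.png',cv2.resize(c,None,fx=4,fy=4,interpolation=cv2.INTER_NEAREST))
E
```

```text
(no output)
```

View pics/w2c.png

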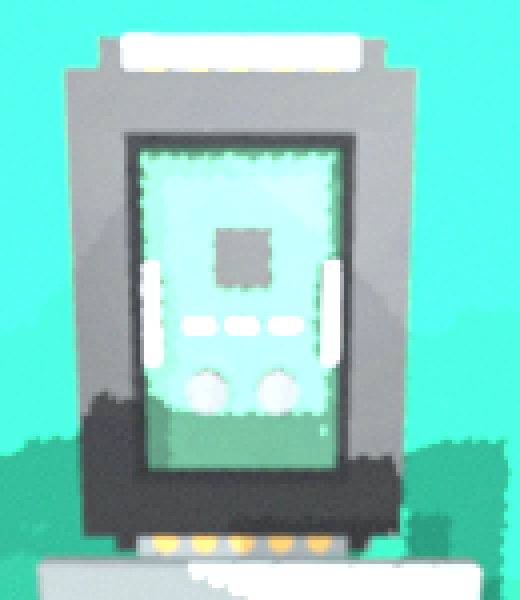

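```bash
python3 - <<'E'
from h import *
import pickle
ci=pickle.load(open('w2.pkl','rb'))
y=np.radians(-20.2);tx=np.array([np.cos(y),np.sin(y)]);ty=np.array([np.sin(y),-np.cos(y)]);T=np.array([453.1,220.9])
f=lambda c,z:onz(ci,np.array(c)/4+[215,45],z)*1000
p=f([(66,69),(416,69),(400.5,536),(81.5,536)],.045)
d=p[0]+p[1]-p[2]-p[3];c=p.mean(0)
print('outer',c,np.degrees(np.arctan2(d[1],d[0])),np.linalg.norm(d)/2,np.linalg.norm(p[0]-p[1]),np.linalg.norm(p[2]-p[3]),'tool',(c-T)@tx,(c-T)@ty)
p=f([(126,132),(357,132)],.045);c=p.mean(0);print('open front edge',(c-T)@tx,(c-T)@ty,np.linalg.norm(p[0]-p[1]))
g=f([(38,561),(484,561)],.2151);c=g.mean(0);print('flange front',(g-T)@tx,(g-T)@ty,np.linalg.norm(g[0]-g[1]))
E
```

```text
outer [518.88759998 200.19679683] -20.375990253744913 115.20043693954939 84.83240962442073 86.12069478713806 tool 68.8899823336723 -3.2865280629053473
open front edge 112.33631946874056 -3.029401097954377 56.76962505053169
flange front [44.21120562 44.23475637] [-28.65503359  31.00888431] 59.663922545798584
```

Emit:
{"fn": "step_arm", "kwargs": {
  "rows": [
    {"angular":[0,0,0.001],"slide":[0.0464,-0.003,0],"jaw":0.2},
    {"angular":[0,0,0],"slide":[0.0464,-0.003,0],"jaw":0.2},
    {"angular":[0,0,0],"slide":[0.0464,-0.003,0],"jaw":0.2},
    {"angular":[0,0,0],"slide":[0,0,0.05],"jaw":0.2},
    {"angular":[0,0,0],"slide":[0,0,0.06],"jaw":0.2},
    {"angular":[0,0,0],"slide":[0,0,0.06],"jaw":0.2},
    {"angular":[0,0,0],"slide":[0,0,0.06],"jaw":0.2},
    {"angular":[0,0,0],"slide":[0,0,0.03],"jaw":0.2},
    {"angular":[0,0,0],"slide":[0,0,0],"jaw":0.2},
    {"angular":[0,0,0],"slide":[0,0,0],"jaw":0.2}
  ]
}}

```text
time_s: 8.32
tool_pos: [0.5209, 0.2015, 0.09]
tool_rot: [-179.9, -0.1, -20.4]
force: [0.7, 0.4, -0.1]
grip_width: 0.0353
grasp_force: 40.0
```

```bash
python3 - <<'E'
from h import *
import pickle
o=env.get_obs();print(o['time_s'],o['tool_pos'],o['tool_rot'],o['force'])
ci=env.camera_info('wrist');im=env.read_camera('wrist')[:,:,::-1].copy()
cv2.imwrite('pics/w3.png',im);pickle.dump(ci,open('w3.pkl','wb'))
c=cv2.convertScaleAbs(im[110:300,190:370],alpha=1.6,beta=10)
cv2.imwrite('pics/w3c.png',cv2.resize(c,None,fx=3,fy=3,interpolation=cv2.INTER_NEAREST))
E
```

```text
8.325 [0.52087446 0.20148142 0.08996423] [-1.79934106e+02 -8.71520020e-02 -2.04191845e+01] [ 0.7107151   0.41616797 -0.14886199]
```

View pics/w3c.png

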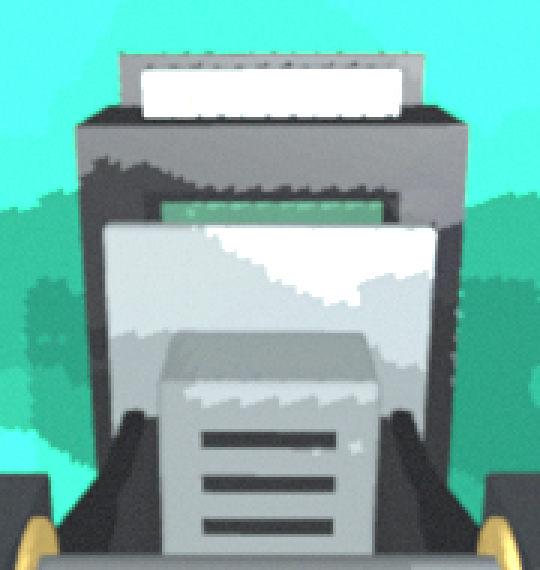

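The close view shows the housing's front edge at crop row 125, columns 78–467. The flange front is at row 226, columns 103–438, and the two look well aligned.

```bash
python3 - <<'E'
from h import *
import pickle
ci=pickle.load(open('w3.pkl','rb'))
y=np.radians(-20.4);tx=np.array([np.cos(y),np.sin(y)]);ty=np.array([np.sin(y),-np.cos(y)]);T=np.array([520.9,201.5])
f=lambda c,z:onz(ci,np.array(c)/3+[190,110],z)*1000-T
for n,c,z,h in(('housing',[(78,125),(467,124)],.045,58),('opening',[(145,194),(399,194)],.045,43.5),('cover',[(103,226),(438,226)],.0865,45)):
    p=f(c,z);a=p@tx;b=p@ty;print(n,'cx',a-h,'cy',b.mean(),'w',b[1]-b[0])
E
```

```text
housing cx [-1.1318106  -0.90300447] cy 1.7251933012913625 w 84.06441691008078
opening cx [-1.74237784 -1.72611958] cy 1.6574608043553791 w 56.11817727251936
cover cx [-0.82237283 -0.8017993 ] cy 1.2185675925760346 w 59.76975905903278
```

Emit:
{"fn": "step_arm", "kwargs": {
  "rows": [
    {"angular":[0,0,0],"slide":[-0.0008,0.0008,0.012],"jaw":0.2},
    {"angular":[0,0,0],"slide":[0,0,0.012],"jaw":0.2},
    {"angular":[0,0,0],"slide":[0,0,0.012],"jaw":0.2},
    {"angular":[0,0,0],"slide":[0,0,0.008],"jaw":0.2},
    {"angular":[0,0,0],"slide":[0,0,0],"jaw":0.2},
    {"angular":[0,0,0],"slide":[0,0,0],"jaw":0.2},
    {"angular":[0,0,0],"slide":[0,0,0],"jaw":0.2}
  ]
}}

```text
time_s: 9.25
tool_pos: [0.5196, 0.2009, 0.0669]
tool_rot: [-180.0, -0.0, -20.4]
force: [0.3, 0.0, -1.1]
grip_width: 0.0355
grasp_force: 40.0
```

Emit:
{"fn": "step_arm", "kwargs": {
  "newtons": 55,
  "rows": [
    {"angular":[0,0,0],"slide":[0,0,0.004],"jaw":0.2},
    {"angular":[0,0,0],"slide":[0,0,0.003],"jaw":0.2},
    {"angular":[0,0,0],"slide":[0,0,0.002],"jaw":0.2},
    {"angular":[0,0,0],"slide":[0,0,0],"jaw":0.2},
    {"angular":[0,0,0],"slide":[0,0,0],"jaw":0.2}
  ]
}}

```text
time_s: 9.88
tool_pos: [0.52, 0.2014, 0.0642]
tool_rot: [-180.0, -0.1, -20.4]
force: [-4.2, -0.1, 11.4]
grip_width: 0.0355
grasp_force: 55.0
```

Emit:
{"fn": "step_arm", "kwargs": {
  "rows": [
    {"angular":[0,0,0],"slide":[0,0,0.002],"jaw":0.2},
    {"angular":[0,0,0],"slide":[0,0,0.002],"jaw":0.2},
    {"angular":[0,0,0],"slide":[0,0,0],"jaw":0.2},
    {"angular":[0,0,0],"slide":[0,0,0],"jaw":0.2}
  ]
}}

```text
time_s: 10.38
tool_pos: [0.5204, 0.2019, 0.064]
tool_rot: [-180.0, -0.1, -20.4]
force: [-7.5, -3.7, 23.1]
grip_width: 0.0356
grasp_force: 55.0
```

Emit:
{"fn": "step_arm", "kwargs": {
  "rows": [
    {"angular":[0,0,0],"slide":[-0.0018,0.0016,-0.002],"jaw":0.2},
    {"angular":[0,0,0],"slide":[0,0,0],"jaw":0.2},
    {"angular":[0,0,0],"slide":[0,0,0],"jaw":0.2},
    {"angular":[0,0,0],"slide":[0,0,0],"jaw":0.2}
  ]
}}

```text
time_s: 10.88
tool_pos: [0.52, 0.2013, 0.0641]
tool_rot: [-179.9, -0.2, -20.4]
force: [-3.4, -1.5, 15.9]
grip_width: 0.0356
grasp_force: 55.0
```

Emit:
{"fn": "step_arm", "kwargs": {
  "rows": [
    {"angular":[0,0,0],"slide":[-0.0014,0.0012,0],"jaw":0.2},
    {"angular":[0,0,0],"slide":[0,0,0],"jaw":0.2},
    {"angular":[0,0,0],"slide":[0,0,0.002],"jaw":0.2},
    {"angular":[0,0,0],"slide":[0,0,0],"jaw":0.2},
    {"angular":[0,0,0],"slide":[0,0,0],"jaw":0.2},
    {"angular":[0,0,0],"slide":[0,0,0],"jaw":0.2}
  ]
}}

```text
time_s: 11.62
tool_pos: [0.52, 0.2015, 0.064]
tool_rot: [-179.8, -0.3, -20.4]
force: [-4.2, -2.5, 18.2]
grip_width: 0.0357
grasp_force: 55.0
```

```bash
python3 - <<'E'
from h import *
o=env.get_obs();print(o['time_s'],o['tool_pos'],o['tool_rot'],o['force'],o['wrist_torque'])
im=env.read_camera('wrist')[:,:,::-1].copy()
c=cv2.convertScaleAbs(im[110:300,190:370],alpha=1.6,beta=10)
cv2.imwrite('pics/w4c.png',cv2.resize(c,None,fx=3,fy=3,interpolation=cv2.INTER_NEAREST))
E
```

```text
11.625 [0.51996041 0.20145535 0.06403849] [-179.83296411   -0.26726955  -20.41843672] [-4.1955389  -2.52372713 18.24519907] [0.0398133  0.76039148 0.0756445 ]
```

View pics/w4c.png

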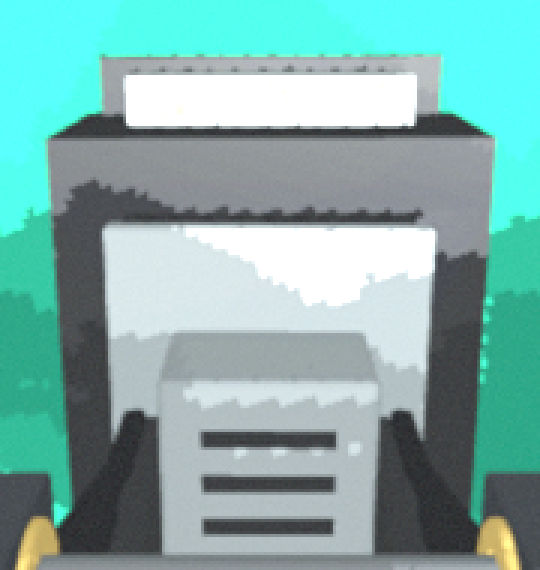

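The skirt is now in the opening with the flange level above the rim and centred sideways: housing edge 49–494, flange 103–437. I'll check the fore-aft offset.

```bash
python3 - <<'E'
from h import *
ci=env.camera_info('wrist')
y=np.radians(-20.4);tx=np.array([np.cos(y),np.sin(y)]);ty=np.array([np.sin(y),-np.cos(y)]);T=np.array([520.,201.5])
f=lambda c,z:onz(ci,np.array(c)/3+[190,110],z)*1000-T
for n,c,z,h in(('housing',[(49,137),(494,137)],.045,58),('cover',[(103,226),(437,228)],.0605,45)):
    p=f(c,z);a=p@tx;b=p@ty;print(n,'cx',a-h,'cy',b.mean(),'w',b[1]-b[0])
E
```

```text
housing cx [-0.17543672 -0.13847554] cy 1.4207651410899587 w 84.5136405372433
cover cx [-0.91288549 -1.23364716] cy 1.1714013699366657 w 59.68192064389373
```

Emit:
{"fn": "step_arm", "kwargs": {
  "rows": [
    {"angular":[0,0,0],"slide":[0.0005,0,0.002],"jaw":0.2},
    {"angular":[0,0,0],"slide":[0,0,0],"jaw":0.2},
    {"angular":[0,0,0],"slide":[0,0,0],"jaw":0.2},
    {"angular":[0,0,0],"slide":[0,0,0],"jaw":0.2}
  ]
}}

```text
time_s: 12.18
tool_pos: [0.5202, 0.2018, 0.0639]
tool_rot: [-179.8, -0.3, -20.4]
force: [-6.0, -0.9, 23.6]
grip_width: 0.0357
grasp_force: 55.0
```

Emit:
{"fn": "step_arm", "kwargs": {
  "rows": [
    {"angular":[0,0,0],"slide":[0,0,0.002],"jaw":0.2},
    {"angular":[0,0,0],"slide":[0,0,0],"jaw":0.2},
    {"angular":[0,0,0],"slide":[0,0,0],"jaw":0.2},
    {"angular":[0,0,0],"slide":[0,0,0],"jaw":0.2}
  ]
}}

```text
time_s: 12.68
tool_pos: [0.5203, 0.2018, 0.0638]
tool_rot: [-179.9, -0.3, -20.4]
force: [-8.9, -3.4, 30.1]
grip_width: 0.0354
grasp_force: 55.0
```

Emit:
{"fn": "step_arm", "kwargs": {
  "rows": [
    {"angular":[0,0,0],"slide":[0,0,-0.006],"jaw":0.2},
    {"angular":[0,0,0],"slide":[0,0,-0.006],"jaw":0.2},
    {"angular":[0,0,0],"slide":[0,0,0],"jaw":0.2},
    {"angular":[0,0,0],"slide":[0,0,0],"jaw":0.2},
    {"angular":[0,0,0],"slide":[0,0,0],"jaw":0.2}
  ]
}}

```text
time_s: 13.3
tool_pos: [0.519, 0.2003, 0.0651]
tool_rot: [-179.9, -0.1, -20.4]
force: [1.8, 0.1, 5.0]
grip_width: 0.0357
grasp_force: 55.0
```

```bash
python3 - <<'E'
from h import *
o=env.get_obs();print(o['time_s'],o['tool_pos'],o['tool_rot'],o['force'],o['wrist_torque'])
E
```

```text
13.3 [0.51897746 0.20027883 0.06508949] [-1.79925668e+02 -1.15383916e-01 -2.04243857e+01] [1.81310851 0.13481586 5.00623916] [-0.01053986 -0.3944886   0.06372862]
```

Emit:
{"fn": "step_arm", "kwargs": {
  "rows": [
    {"angular":[-0.0005,-0.0013,0],"slide":[-0.001,0.001,0.005],"jaw":0.2},
    {"angular":[0,0,0],"slide":[-0.0015,0.0015,0.005],"jaw":0.2},
    {"angular":[0,0,0],"slide":[0,0,0],"jaw":0.2},
    {"angular":[0,0,0],"slide":[0,0,0],"jaw":0.2},
    {"angular":[0,0,0],"slide":[0,0,0],"jaw":0.2}
  ]
}}

```text
time_s: 13.92
tool_pos: [0.5191, 0.2006, 0.0616]
tool_rot: [-179.9, -0.0, -20.4]
force: [2.4, 0.8, 10.6]
grip_width: 0.0358
grasp_force: 55.0
```

```bash
python3 - <<'E'
from h import *
o=env.get_obs();print(o['time_s'],o['tool_pos'],o['tool_rot'],o['force'],o['wrist_torque'])
E
```

```text
13.925 [0.51908621 0.20055529 0.06157325] [-1.79854406e+02 -4.84043523e-02 -2.04125619e+01] [ 2.36002644  0.80955089 10.61285333] [ 0.19399569 -0.57483163  0.08785015]
```

Emit:
{"fn": "step_arm", "kwargs": {
  "rows": [
    {"angular":[0,0,0],"slide":[0,0,0.002],"jaw":0.2},
    {"angular":[0,0,0],"slide":[0,0,0.002],"jaw":0.2},
    {"angular":[0,0,0],"slide":[0,0,0],"jaw":0.2},
    {"angular":[0,0,0],"slide":[0,0,0],"jaw":0.2}
  ]
}}

```text
time_s: 14.42
tool_pos: [0.519, 0.2003, 0.0587]
tool_rot: [-179.8, -0.0, -20.4]
force: [4.6, 1.8, 5.5]
grip_width: 0.0357
grasp_force: 55.0
```

Emit:
{"fn": "step_arm", "kwargs": {
  "rows": [
    {"angular":[0,0,0],"slide":[0.0015,-0.0014,0.003],"jaw":0.2},
    {"angular":[0,0,0],"slide":[0,0,0.003],"jaw":0.2},
    {"angular":[0,0,0],"slide":[0,0,0.002],"jaw":0.2},
    {"angular":[0,0,0],"slide":[0,0,0],"jaw":0.2},
    {"angular":[0,0,0],"slide":[0,0,0],"jaw":0.2}
  ]
}}

```text
time_s: 15.05
tool_pos: [0.5189, 0.2, 0.0536]
tool_rot: [-179.9, 0.1, -20.4]
force: [6.1, 1.4, 1.3]
grip_width: 0.0355
grasp_force: 55.0
```

Emit:
{"fn": "step_arm", "kwargs": {
  "rows": [
    {"angular":[0,0,0],"slide":[0.002,-0.001,0.002],"jaw":0.2},
    {"angular":[0,0,0],"slide":[0,0,0.001],"jaw":0.2},
    {"angular":[0,0,0],"slide":[0,0,0],"jaw":0.2},
    {"angular":[0,0,0],"slide":[0,0,0],"jaw":0.2},
    {"angular":[0,0,0],"slide":[0,0,0],"jaw":0.2}
  ]
}}

```text
time_s: 15.68
tool_pos: [0.5189, 0.2001, 0.0535]
tool_rot: [179.9, 0.1, -20.4]
force: [-1.1, -0.8, 14.4]
grip_width: 0.0356
grasp_force: 55.0
```

Emit:
{"fn": "step_arm", "kwargs": {
  "rows": [
    {"angular":[0,0,0],"slide":[0,0,-0.001],"jaw":0.2},
    {"angular":[0,0,0],"slide":[0,0,0],"jaw":0.2},
    {"angular":[0,0,0],"slide":[0,0,0],"jaw":0.2},
    {"angular":[0,0,0],"slide":[0,0,0],"jaw":0.2},
    {"angular":[0,0,0],"slide":[0,0,0],"jaw":0.2}
  ]
}}

```text
time_s: 16.3
tool_pos: [0.5189, 0.2001, 0.0535]
tool_rot: [179.9, 0.2, -20.4]
force: [1.1, 0.1, 10.7]
grip_width: 0.0358
grasp_force: 55.0
```

```bash
python3 - <<'E'
from h import *
im=env.read_camera('wrist')[:,:,::-1].copy()
c=cv2.convertScaleAbs(im[110:300,190:370],alpha=1.6,beta=10)
cv2.imwrite('pics/w5c.png',cv2.resize(c,None,fx=3,fy=3,interpolation=cv2.INTER_NEAREST))
for i in range(4): env.read_camera('wrist'); o=env.get_obs();print(o['time_s'],o['tool_pos'],o['tool_rot'],o['force'],o['wrist_torque'])
E
```

```text
16.4 [0.51894088 0.20009265 0.0534702 ] [ 1.79938845e+02  1.52753686e-01 -2.04231995e+01] [ 0.38474522 -0.92096886 10.97077015] [ 0.06159601 -0.23804944  0.05611558]
16.45 [0.51894574 0.20006686 0.05346936] [ 1.79937616e+02  1.52774856e-01 -2.04238699e+01] [ 0.81655666  0.56851996 11.28845472] [ 0.00259339 -0.20265217  0.06931863]
16.5 [0.51894414 0.20008752 0.0534691 ] [ 1.79938472e+02  1.51764466e-01 -2.04195996e+01] [-0.49127835 -0.82446686 11.91511397] [-0.02222666 -0.2811541   0.0664008 ]
16.55 [0.5189557  0.20006052 0.05349113] [ 1.79938157e+02  1.49855117e-01 -2.04243540e+01] [ 1.29537597  0.52526615 11.98593191] [ 0.03436717 -0.18844338  0.05722571]
```

View pics/w5c.png

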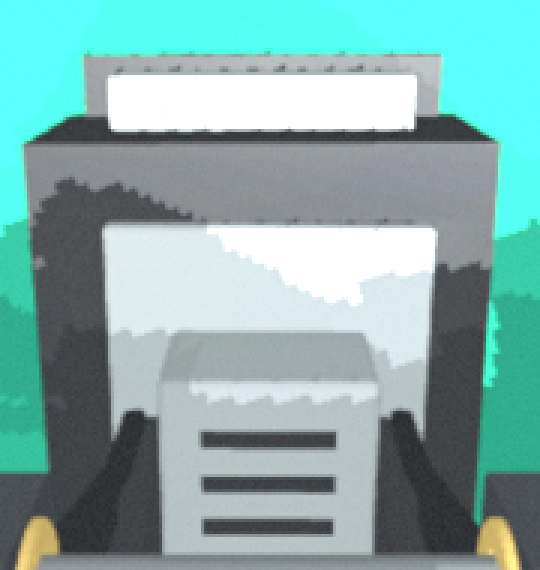

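The flange now lies flush on the rim with no gap (front edge at row 226). TCP z of 53.5 mm matches the home height, and the press is steady at about 11–12 N with the grip held.

```bash
python3 -c "
from cell import env
print(env.sign_off())"
```

```text
the job is handed in; nothing more can be done
None
```

The cover is snapped home in the housing with its flange flat on the rim, and I handed the job in at about 16.6 s, still gripping it and pressing at about 11–12 N; the highest press I read on the way was about 30 N, when it briefly jammed.

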